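# Rock the bead sorter's gate over to the empty lane

## Task

The left lane of the bead sorter is full and three beads wait on its seesaw gate. First push the shutter of the empty right lane fully open (away from you) while the gate still leans left, then press down the raised right-hand pad of the gate so that it rocks fully over and all three beads roll down into the right lane. Use only the fingertips, do not touch or pick up any bead, leave the three beads in the left lane and the other things on the bench where they are, and finish clear with the shutter open and the gate leaning right.

Things in the scene. Friction and masses are not known exactly. Their poses are not given: they have to be found in the camera images.
- sorter: wooden bead sorter fixed to the bench: board 130 x 420 x 16 mm carrying, in line along its own y, a left lane (+y), a seesaw gate in the middle and a right lane (-y). Origin on the bench top under the gate's middle, z up, own x away from the robot (yaw varies up to 0.4 rad).
- gate (a joint): seesaw gate: wooden trough 200 mm long (sorter's y), 42 wide, on a cross pin 110 mm above the bench. rad: 0 = left (+y) end down at its stop, feeding the left lane; 0.28 = right end down at its stop. A brass weight on an arch (top 74 mm above the pin) makes it fall to either stop once past level and stay there. About 1 N down on the raised pad rocks it; the stop is rigid.
- right_pad (a point): middle of the top face of the flat pad, 42 (sorter's x) x 34 (y) x 6 mm, jutting from the robot's side of the gate at its right end, 41 mm to the robot's side of the trough's middle line, 83 mm from the pin. About 127 mm above the bench at the start; goes down 23 mm when the gate is rocked fully over.
- left_pad (a point): middle of the top face of the same pad at the gate's left end, lowered at the start. The line from right_pad to left_pad, seen from above, is the sorter's +y.
- shutter (a joint): steel sliding shutter across the mouth of the right lane, 106 mm right of the sorter's middle. m: 0 = shut, 0.045 = fully open at a rigid stop, slid along the sorter's +x (away from the robot). Starts at 0 to 0.008, stays where it is left, about 1.5 N to slide.
- paddle (a point): middle of the front face (robot's side) of the shutter's upright metal paddle, 12 (sorter's x) x 38 (y) x 40 mm tall, its middle 145 mm above the bench, over the right lane and clear above its walls. Pushing this face along the sorter's +x opens the shutter. The raised gate end, 147 mm high, ends 4 mm inward of the paddle's inner edge.
- right_lane (a point): in the right lane, which is empty: where the middle one of three beads would have its centre, 144 mm right of the sorter's middle, 108 mm above the bench. The lane is an open trough, 34 mm wide inside, walls 4 mm (tops 120 mm above the bench by the gate), floor sloping outward to a closed end 186 mm from the middle; three beads fill it.
- left_lane (a point): the same point in the left lane, a mirror image of the right one without a shutter; full with three beads.
- bead1: dark wooden bag-handle bead, a ball 28 mm in diameter, 11 to 20 g; origin at its centre. Waiting on the gate at the start, number 1 from its lowered left end.
- bead2: dark wooden bag-handle bead, a ball 28 mm in diameter, 11 to 20 g; origin at its centre. Waiting on the gate at the start, number 2 from its lowered left end.
- bead3: dark wooden bag-handle bead, a ball 28 mm in diameter, 11 to 20 g; origin at its centre. Waiting on the gate at the start, number 3 from its lowered left end.
- stored1: dark wooden bag-handle bead, a ball 28 mm in diameter, 11 to 20 g; origin at its centre. Already lying in the left lane, number 1 from the gate.
- stored2: dark wooden bag-handle bead, a ball 28 mm in diameter, 11 to 20 g; origin at its centre. Already lying in the left lane, number 2 from the gate.
- stored3: dark wooden bag-handle bead, a ball 28 mm in diameter, 11 to 20 g; origin at its centre. Already lying in the left lane, number 3 from the gate.
- glue_jar: bystander: glue jar 56 mm in diameter, 75 mm tall, in front of the sorter's left half; origin at its underside.
- awl: bystander: awl 150 mm long lying in front of the sorter's middle; origin at its underside.
- rivet_cup: bystander: steel cup 64 mm in diameter, 50 mm tall, behind the sorter; origin at its underside.
- mug: bystander: white mug 76 mm in diameter, 85 mm tall, behind the sorter's left half; origin at its underside.
- wax_block: bystander: cork block 60 x 40 x 25 mm behind the sorter; origin at its underside.
- mallet: bystander: wooden mallet lying left of the sorter, head 58 mm in diameter, handle 200 mm; origin at its underside.
- slab: bystander: black punching slab 220 x 90 x 22 mm right of the sorter; origin at its underside.

How it is judged (in metres and radians):
On the way, in this order (a step that is already met when the one before it is completed fails the run):
1. the shutter is pushed open while the gate still leans left (value of joint shutter above 0.036 m and value of joint gate below 0.08 rad), for 0.2 s.
2. the gate is rocked over to the right (value of joint gate above 0.24 rad and value of joint shutter above 0.034 m), for 0.2 s.
At the end, for the whole second after the job is handed in: Gate leans right (over 0.24 rad), shutter open (over 34 mm), the three waiting beads at rest (under 30 mm/s) in the right lane (108 to 190 mm right of the sorter's middle, within 12 mm of its middle line, centres 90 to 125 mm high), the three stored beads likewise in the left lane (all of step 2 and y of bead1 in the frame of sorter between -0.19 and -0.108 m and x of bead1 in the frame of sorter between -0.012 and 0.012 m and z of bead1 in the frame of sorter between 0.09 and 0.125 m and linear speed of each of bead1, bead2, bead3, stored1, stored2, stored3 below 0.03 m/s and y of bead2 in the frame of sorter between -0.19 and -0.108 m and x of bead2 in the frame of sorter between -0.012 and 0.012 m and z of bead2 in the frame of sorter between 0.09 and 0.125 m and y of bead3 in the frame of sorter between -0.19 and -0.108 m and x of bead3 in the frame of sorter between -0.012 and 0.012 m and z of bead3 in the frame of sorter between 0.09 and 0.125 m and y of stored1 in the frame of sorter between 0.108 and 0.19 m and x of stored1 in the frame of sorter between -0.012 and 0.012 m and z of stored1 in the frame of sorter between 0.09 and 0.125 m and y of stored2 in the frame of sorter between 0.108 and 0.19 m and x of stored2 in the frame of sorter between -0.012 and 0.012 m and z of stored2 in the frame of sorter between 0.09 and 0.125 m and y of stored3 in the frame of sorter between 0.108 and 0.19 m and x of stored3 in the frame of sorter between -0.012 and 0.012 m and z of stored3 in the frame of sorter between 0.09 and 0.125 m); the robot touches nothing.
It fails at once if the robot touches a bead (contact force between any of the arm, the fingers and bead1 above 0.3 N or contact force between any of the arm, the fingers and bead2 above 0.3 N or contact force between any of the arm, the fingers and bead3 above 0.3 N or contact force between any of the arm, the fingers and stored1 above 0.3 N or contact force between any of the arm, the fingers and stored2 above 0.3 N or contact force between any of the arm, the fingers and stored3 above 0.3 N).
It fails at once if a bead is lifted or flies out of the sorter (height (world z) of any of bead1, bead2, bead3, stored1, stored2, stored3 above 0.175 m or height (world z) of any of bead1, bead2, bead3, stored1, stored2, stored3 below 0.085 m).
It fails at once if a stored bead leaves the left lane (y of any of stored1, stored2, stored3 in the frame of sorter below 0.105 m).
It fails at once if something standing about on the bench is moved more than 2 cm (distance of any of glue_jar, awl, rivet_cup, mug, wax_block, mallet, slab from where it was at the start of the episode above 0.02 m).
It also fails if it takes over 42 s, if anything falls off the work surface, if the arm or the gripper's body presses on something with over 40 N, if the wrist force passes 120 N, or if a joint passes its speed limit or range.

## Robot

A 6-joint arm with a two-finger parallel gripper is mounted at the origin on the work surface. World frame = base frame: x ahead of the robot, y to its left, z up, the work surface at z = 0. Lengths are in mm, angles in rad, forces in N, time in s.
With the tool pointing down it reaches from about 250 to 850 mm from the base axis. Payload 12.5 kg.
Tool frame: the origin (TCP) lies on the front face of the gripper's body, between the roots of the fingers; the fingertips stand ctrl.tip_extent ahead of it and the grasp point (between the pads) lies 65 mm ahead of it (ctrl.tip_extent is the distance from the TCP to the fingertips, in mm); z points along the fingers, y is the line along which they close (so a half turn about z gives the same grasp; the last joint's range is limited). The gripper opens to 93 mm and grips with 3 to 60 N. Pads are 15 mm wide; open, the fingers measure 128 mm over their backs; the gripper's body (75 mm by 188 mm) begins 65 mm behind the grasp point.
Start: joints at [-1.274, 0.351, 1.652, -0, 1.139, -0.085], TCP at [204.943, -510.376, 302.733] pointing down, gripper open.
Joint ranges: [-2.75, 2.75], [-0.79, 2.1], [0.01, 2.65], [-1.57, 4.71], [0.07, 3.14], [-2.87, 2.87]. Speed limits (rad/s): [2.22, 2.22, 2.79, 3.14, 3.14, 3.14].

## Interface

Orientations are given as a unit quaternion [w, x, y, z].
In Python, from plant import ctrl gives the robot as it stands. The module is installed in compiled form; this text tells all that it offers.
- The arm moves only by the tool servo_tool, never from a script. Its argument "deltas" is a list of rows, each a list of 3 entries, a list of its own where there are three numbers: the turn, a rotation vector about the world's x, y, z in rad, then the shift along the world's x, y, z in mm, then the closure in counts, from 0 (fully open) to 255 (shut). A call has 1 to 8 rows; each row shifts and turns the commanded pose from where the row before left it; what a row does not reach is not made up. A row lasts 1/8 s, in which the tool goes at most 62.5 mm and 10.7 degrees, less where a joint would pass 70% of its speed; a pose out of reach is approached as far as the arm can. A call with a gripper value outside its range is refused whole. The fingers move at their own pace and stop on an object; the grip force is fixed at half the most. Time passes only in rows, so rows that do not move let the fingers close. It gives the time, the measured TCP pose, the force, the opening and the grip force at its end, in the units of the state.
- ctrl.state(): the state, without advancing time (a new reading comes with each control period).
- ctrl.get_image(name): name is "side" or "top" or "wrist"; returns a dict with "pixels" (480x640x3 uint8, blue, green, red), "camera_matrix" (3x3 intrinsics, pixels), "R" (3x3) and "t" (3): a world point X has camera coordinates R X + t; the wrist camera has in their place "hand_eye" (4x4, takes a point from camera to tool coordinates, whose origin is the TCP and whose axes are the flange's). Camera axes: x right, y down, z forward; pixel columns grow to the right and rows downward; lengths in mm; the calibration is good to about 2 mm. A picture is of the moment at which its call begins: read the wrist's pose just before it. There is no depth.
- ctrl.close_job(): hands the job in; it is judged then, once.
The state is a dict: "time_s": time; "joints": joint angles; "dq": joint speeds; "effort": joint torques, N m; "tcp_pos": TCP position; "ee_rot": TCP orientation; "wrist_force": force on the tool from outside, world axes, zero at the start; "wrist_torque": the same for the moment, N m; "width": finger opening in mm; "grip_force": force on a finger pad.
Only numpy, scipy, OpenCV 4.12 (cv2) and the standard library are available. Lean on these libraries where they do the work, as an engineer would, in place of code of your own. Each camera call takes 0.05 s, during which the arm holds its last target. There are 200 camera calls.

## Working session

There is one attempt and no reset: what is moved stays moved. The work goes in short steps, Python scripts to look and compute and a tool call to move; the robot and the scene stay as the last step left them, time stands still between calls to the robot, and variables do not carry over. Pictures are saved under pics/ and viewed, at most 10 in all, crops included, and the job is handed in when it is done.

Besides the shell and the picture viewer there is one more tool, called after ">>>" as name([rows], argument=value, ...), one row to a line, values as JSON. servo_tool: Moves the arm, as the interface text tells. Its arguments: {"type":"object","properties":{"deltas":{"type":"array"}},"required":["deltas"]}

```bash
mkdir -p pics; cat > h.py <<'E'
import numpy as np, cv2
from plant import ctrl
def grab(n,tag):
    s=ctrl.state(); im=ctrl.get_image(n); p=np.ascontiguousarray(im["pixels"]); cv2.imwrite(f"pics/{tag}.png",p)
    np.savez(f"pics/{tag}.npz",K=im["camera_matrix"],R=im.get("R",np.eye(3)),t=im.get("t",np.zeros(3)))
    return p
def ray(tag,uv):
    d=np.load(f"pics/{tag}.npz"); K,R,t=d["K"],d["R"],np.ravel(d["t"])
    c=-R.T@t; v=R.T@np.linalg.solve(K,[uv[0],uv[1],1]); return c,v
def onz(tag,uv,z):
    c,v=ray(tag,uv); return c+v*(z-c[2])/v[2]
def proj(tag,X):
    d=np.load(f"pics/{tag}.npz"); q=d["K"]@(d["R"]@np.array(X)+np.ravel(d["t"])); return q[:2]/q[2]
E
python3 - <<'E'
from h import *
grab("top","top1");grab("side","side1")
s=ctrl.state();print(s["time_s"],s["tcp_pos"],s["ee_rot"],s["width"],ctrl.tip_extent)
for n in("top1","side1"):
    print(n,ray(n,(320,240)))
E
```

```text
0.1 [ 204.87867955 -510.18587951  302.27121468] [-5.18083178e-04  9.81839438e-01  1.89713067e-01 -3.99789175e-05] 93.0828825955134 84.1
top1 (array([ 444.56204746,  -24.54315476, 1170.51066818]), array([ 0.10505737,  0.00131856, -0.99449523]))
side1 (array([   89.3291011 , -1095.69090253,  1127.95379158]), array([ 0.30800181,  0.69504356, -0.64976121]))
```

View pics/top1.png

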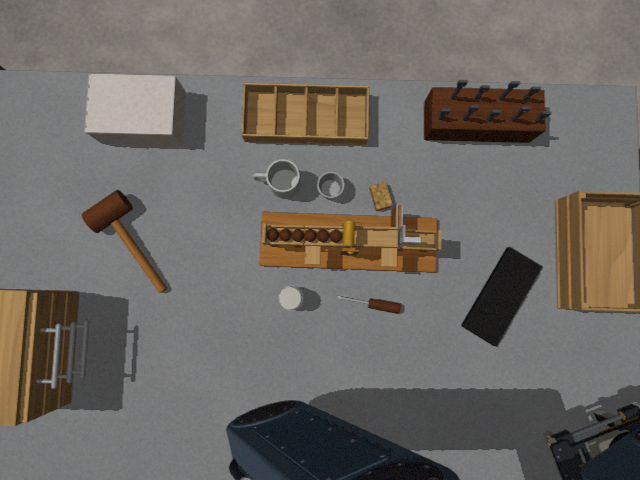

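View pics/side1.png

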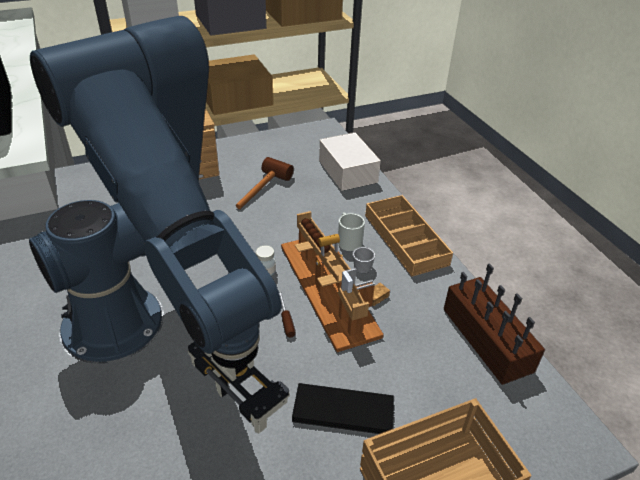

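Top view: the sorter's board spans about (260,212)–(438,272), with the brass weight at (349,235), the right pad at about (389,257) and the shutter at about (405,237). The slab, awl and jar are in front of it.

```bash
python3 - <<'E'
from h import *
a=cv2.imread("pics/top1.png")[200:285,250:450]; a=cv2.resize(a,None,fx=4,fy=4,interpolation=cv2.INTER_CUBIC)
b=cv2.imread("pics/side1.png")[205:355,275:395]; b=cv2.resize(b,None,fx=4,fy=4,interpolation=cv2.INTER_CUBIC)
cv2.imwrite("pics/ct.png",a);cv2.imwrite("pics/cs.png",b)
E
```

```text
(no output)
```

View pics/ct.png

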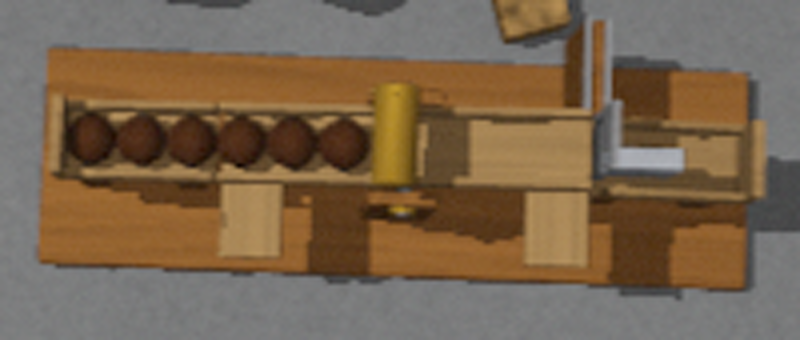

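View pics/cs.png

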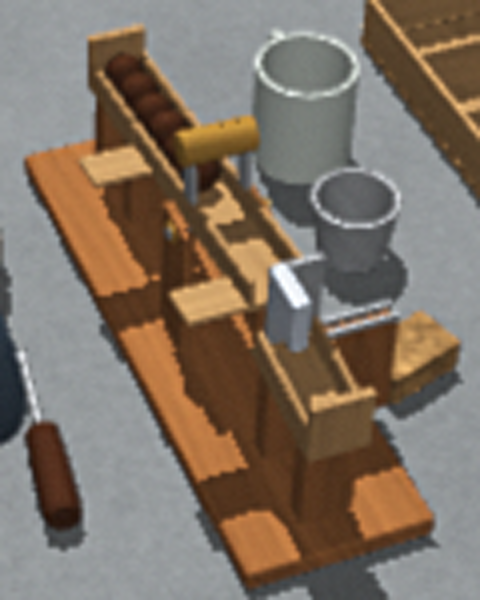

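```bash
python3 - <<'E'
from h import *
T=lambda u,v:(250+u/4-.4,200+v/4-.4); S=lambda u,v:(275+u/4-.4,205+v/4-.4)
np.set_printoptions(precision=1,suppress=True)
B=np.array([onz("top1",T(*p),16) for p in[(48,48),(748,73),(746,290),(38,263)]]);print(B,B.mean(0))
ax=(B[0]-B[1]+B[3]-B[2]);yaw=np.arctan2(-ax[0],ax[1]);print("yaw",yaw)
R=onz("top1",T(557,229),127);L=onz("top1",T(251,221),104);d=L-R
print("pads",R,L,"yaw",np.arctan2(-d[0],d[1]),"side pad",onz("side1",S(213,300),127))
p=onz("top1",T(648,160),165);print("paddle top",p)
yaw=np.mean([yaw,np.arctan2(-d[0],d[1])])
ex=np.array([np.cos(yaw),np.sin(yaw)]);ey=np.array([-np.sin(yaw),np.cos(yaw)])
for n,q in(("fromR",R[:2]+41*ex+83*ey),("fromL",L[:2]+41*ex-83*ey),("board",B.mean(0)[:2])):
    print(n,q,"paddle local",(p[:2]-q)@ex,(p[:2]-q)@ey)
E
```

```text
[[ 631.   118.4   16. ]
 [ 627.2 -299.9   16. ]
 [ 497.7 -299.2   16. ]
 [ 502.3  119.4   16. ]] [564.6 -90.3  16. ]
yaw -0.010028185134732298
pads [ 522.5 -171.5  127. ] [524.1  -7.3 104. ] yaw -0.009561293093113281 side pad [ 523.7 -172.1  127. ]
paddle top [ 556.8 -212.8  165. ]
fromR [564.3 -89. ] paddle local -6.360004313917605 -123.93234847292825
fromL [564.3 -90.7] paddle local -6.321651534680099 -122.22205625166406
board [564.6 -90.3] paddle local -6.626820583818592 -122.54751704586738
```

>>> servo_tool([
  [[0, 0, 0.147], [35, 37, 0], 255],
  [[0, 0, 0.147], [35, 37, 0], 255],
  [[0, 0, 0.147], [35, 37, 0], 255],
  [[0, 0, 0.147], [35, 37, 0], 255],
  [[0, 0, 0.147], [35, 37, 0], 255],
  [[0, 0, 0.147], [35, 37, 0], 255],
  [[0, 0, 0.147], [35, 37, 0], 255],
  [[0, 0, 0.151], [35, 37, 0], 255],
])

```text
time_s: 1.1
tcp_pos: [485.9, -213.0, 302.6]
ee_rot: [-0.0, 0.709, 0.706, -0.0]
wrist_force: [0.1, -0.8, 0.6]
width: 17.3
grip_force: 0.0
```

>>> servo_tool([
  [[0, 0, 0], [0, 0, 0], 255],
  [[0, 0, 0], [0, 0, 0], 255],
])

```text
time_s: 1.35
tcp_pos: [484.6, -214.5, 302.4]
ee_rot: [-0.0, 0.711, 0.704, -0.0]
wrist_force: [0.4, -0.4, -1.1]
width: 1.1
grip_force: 0.0
```

>>> servo_tool([
  [[0, 0, 0], [5, 0, -40], 255],
  [[0, 0, 0], [5, 0, -37], 255],
  [[0, 0, 0], [0, 0, 0], 255],
])

```text
time_s: 1.72
tcp_pos: [493.5, -214.9, 223.9]
ee_rot: [-0.002, 0.711, 0.703, -0.001]
wrist_force: [0.1, 0.6, 0.1]
width: 0.9
grip_force: 0.0
```

```bash
python3 - <<'E'
from h import *
a=grab("side","s2")[170:370,200:420]; t=grab("wrist","w2")
a=cv2.resize(a,(440,400)); t=cv2.resize(t,(360,270)); t=cv2.copyMakeBorder(t,0,130,0,0,cv2.BORDER_CONSTANT)
cv2.imwrite("pics/c2.png",np.hstack([a,t]))
E
```

```text
(no output)
```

View pics/c2.png

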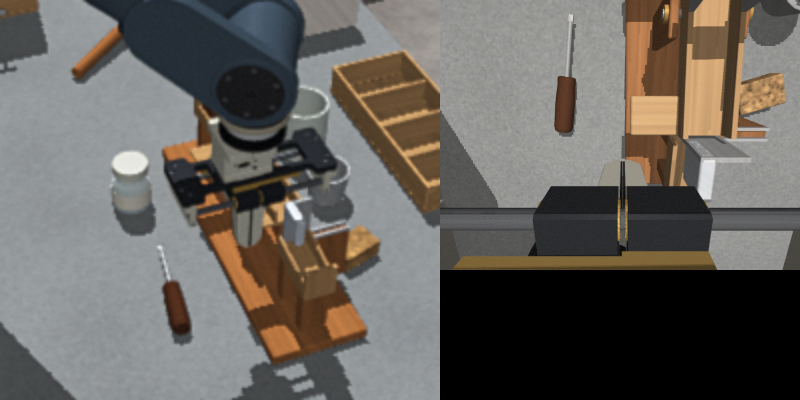

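The closed fingertips stand in front of the paddle at its height, at about (248,230) against the paddle at (293,225) in the side crop. Next I push it.

>>> servo_tool([
  [[0, 0, 0], [10, 0, 0], 255],
  [[0, 0, 0], [10, 0, 0], 255],
  [[0, 0, 0], [7, 0, 0], 255],
  [[0, 0, 0], [7, 0, 0], 255],
  [[0, 0, 0], [7, 0, 0], 255],
  [[0, 0, 0], [7, 0, 0], 255],
])

```text
time_s: 2.58
tcp_pos: [543.2, -214.4, 225.7]
ee_rot: [-0.0, 0.71, 0.704, -0.0]
wrist_force: [-2.2, -0.4, 1.3]
width: 0.8
grip_force: 0.9
```

>>> servo_tool([
  [[0, 0, 0], [6, 0, 0], 255],
  [[0, 0, 0], [6, 0, 0], 255],
  [[0, 0, 0], [6, 0, 0], 255],
])

```text
time_s: 2.95
tcp_pos: [561.3, -214.5, 225.7]
ee_rot: [0.0, 0.71, 0.704, -0.0]
wrist_force: [-2.3, -1.8, 1.3]
width: 0.5
grip_force: 0.9
```

>>> servo_tool([
  [[0, 0, 0], [4, 0, 0], 255],
  [[0, 0, 0], [3, 0, 0], 255],
])

```text
time_s: 3.2
tcp_pos: [568.1, -214.4, 225.7]
ee_rot: [-0.0, 0.71, 0.704, -0.0]
wrist_force: [-1.2, -1.0, 0.7]
width: 0.3
grip_force: 0.8
```

>>> servo_tool([
  [[0, 0, 0], [3, 0, 0], 255],
  [[0, 0, 0], [3, 0, 0], 255],
])

```text
time_s: 3.45
tcp_pos: [574.0, -214.4, 225.7]
ee_rot: [-0.0, 0.71, 0.704, -0.0]
wrist_force: [-2.0, -2.0, 0.2]
width: 0.3
grip_force: 1.1
```

>>> servo_tool([
  [[0, 0, 0], [2, 0, 0], 255],
  [[0, 0, 0], [2, 0, 0], 255],
])

```text
time_s: 3.7
tcp_pos: [575.3, -214.5, 225.6]
ee_rot: [-0.004, 0.71, 0.704, -0.003]
wrist_force: [-30.3, -1.9, 16.7]
width: 0.8
grip_force: 16.0
```

>>> servo_tool([
  [[0, 0, 0], [-10, 0, 0], 255],
  [[0, 0, 0], [-20, 0, 10], 255],
  [[0, 0, 0], [-30, 0, 10], 255],
  [[0, 0, 0], [0, 21, 0], 255],
  [[0, 0, 0], [0, 21, 0], 255],
  [[0, 0, 0], [0, 0, 0], 255],
])

```text
time_s: 4.45
tcp_pos: [518.5, -170.6, 245.5]
ee_rot: [-0.0, 0.709, 0.705, 0.0]
wrist_force: [-0.1, 0.2, -0.1]
width: 0.4
grip_force: 0.0
```

```bash
python3 - <<'E'
from h import *
a=grab("side","s3")[170:370,200:420]; t=grab("top","t3")[195:285,250:450]
a=cv2.resize(a,(396,360)); t=cv2.resize(t,(400,180)); t=cv2.copyMakeBorder(t,0,180,0,0,cv2.BORDER_CONSTANT)
cv2.imwrite("pics/c3.png",np.hstack([a,t]))
E
```

```text
(no output)
```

View pics/c3.png

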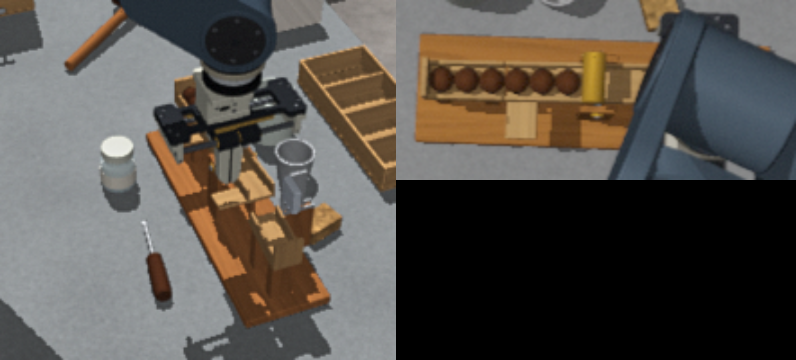

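The shutter paddle has moved behind the lane, at about (298,190) in the crop. The gate still leans left, all six beads are in place, and the fingertips are over the right pad. Next I press it down.

>>> servo_tool([
  [[0, 0, 0], [-1, -1, -15], 255],
  [[0, 0, 0], [0, 0, -13], 255],
  [[0, 0, 0], [0, 0, -4], 255],
  [[0, 0, 0], [0, 0, -4], 255],
  [[0, 0, 0], [0, 0, -4], 255],
  [[0, 0, 0], [0, 0, -4], 255],
])

```text
time_s: 5.3
tcp_pos: [517.1, -173.5, 201.7]
ee_rot: [0.0, 0.71, 0.704, 0.0]
wrist_force: [0.0, -1.2, 1.3]
width: 0.3
grip_force: 0.2
```

>>> servo_tool([
  [[0, 0, 0], [0, 0, -4], 255],
  [[0, 0, 0], [0, 0, -4], 255],
  [[0, 0, 0], [0, 0, -3], 255],
])

```text
time_s: 5.68
tcp_pos: [516.9, -173.3, 190.5]
ee_rot: [-0.0, 0.71, 0.704, 0.0]
wrist_force: [0.6, 0.7, 0.4]
width: 0.2
grip_force: 0.1
```

>>> servo_tool([
  [[0, 0, 0], [0, 0, -1], 255],
  [[0, 0, 0], [0, 0, 0], 255],
  [[0, 0, 0], [0, 0, 0], 255],
  [[0, 0, 0], [0, 0, 10], 255],
  [[0, 0, 0], [0, 0, 45], 255],
  [[0, 0, 0], [-20, -10, 45], 255],
  [[0, 0, 0], [-50, -30, 20], 255],
  [[0, 0, 0], [-50, -30, 0], 255],
])

```text
time_s: 6.68
tcp_pos: [396.1, -244.1, 311.9]
ee_rot: [0.002, 0.71, 0.704, 0.0]
wrist_force: [0.7, -1.5, 0.4]
width: 0.6
grip_force: 0.0
```

>>> servo_tool([
  [[0, 0, 0], [-40, -40, 0], 255],
  [[0, 0, 0], [-40, -40, 0], 255],
  [[0, 0, 0], [-30, -40, 0], 255],
  [[0, 0, 0], [0, -40, 0], 255],
  [[0, 0, 0], [0, -40, 0], 255],
  [[0, 0, 0], [0, 0, 0], 255],
])

```text
time_s: 7.42
tcp_pos: [286.5, -445.2, 309.9]
ee_rot: [0.0, 0.711, 0.703, -0.0]
wrist_force: [0.1, 0.8, -0.3]
width: 0.5
grip_force: 0.0
```

```bash
python3 - <<'E'
from h import *
a=grab("side","s4")[205:355,275:395]; t=grab("top","t4")[195:285,250:450]
a=cv2.resize(a,(320,400)); t=cv2.resize(t,(480,216)); t=cv2.copyMakeBorder(t,0,184,0,0,cv2.BORDER_CONSTANT)
cv2.imwrite("pics/c4.png",np.hstack([a,t]))
E
```

```text
(no output)
```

View pics/c4.png

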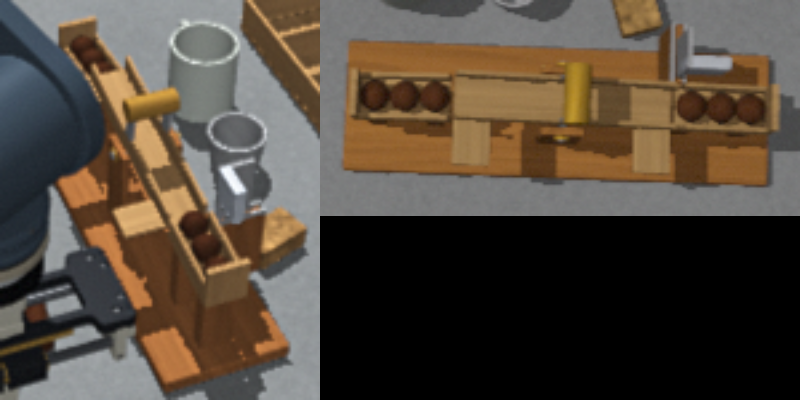

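The right lane now holds three beads, at about (690–750,107) in the crop, and the left lane still holds three. The gate leans right and the shutter is open. I'll let everything settle, then hand in.

>>> servo_tool([
  [[0, 0, 0], [0, 0, 0], 255],
  [[0, 0, 0], [0, 0, 0], 255],
  [[0, 0, 0], [0, 0, 0], 255],
  [[0, 0, 0], [0, 0, 0], 255],
  [[0, 0, 0], [0, 0, 0], 255],
  [[0, 0, 0], [0, 0, 0], 255],
  [[0, 0, 0], [0, 0, 0], 255],
  [[0, 0, 0], [0, 0, 0], 255],
])

```text
time_s: 8.52
tcp_pos: [286.9, -443.4, 309.7]
ee_rot: [-0.0, 0.71, 0.704, -0.0]
wrist_force: [0.4, -1.0, 0.1]
width: 0.5
grip_force: 0.0
```

```bash
python3 - <<'E'
from h import *
p=grab("top","t5").astype(int); q=cv2.imread("pics/t4.png").astype(int)
print(abs(p-q)[195:285,250:450].max()); print(ctrl.close_job())
E
```

```text
21
the job is handed in; nothing more can be done
None
```

I opened the shutter to its stop, then rocked the gate right; the last pictures show all three beads in the right lane, the stored three still in the left lane and the arm clear. I handed the job in at about 8.5 s, but no verdict was returned.

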